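# Fish a dropped bracket out from under a terminal guard

### The job

The angle bracket has fallen under the bar guard of the terminal box. Reach in with the hooked rod, not with the gripper, and draw the bracket out through the open front until all of it lies flat on the bench at least 30 mm in front of the guard. Leave the rod lying on the bench, all of it in front of the guard too, and do not disturb the meter, the mug or the screwdriver.

Things in the scene. Friction and masses are not known exactly. Their poses are not given: they have to be found in the camera images.
- guard: Fixed steel bar guard before a grey terminal box. Origin: on the bench under the middle of its front bar; x points inwards under the roof bars, y along the front bar, z up; the open front faces roughly the robot's right. Front bar at x = 0, 8 mm thick, underside 54, top 62 mm up. Roof bars 6 mm thick, 29 mm apart, undersides 55 mm up. Free inside: y -141 to 141 mm, x to 158 mm (terminals).
- guard_bar (a point): Middle of the front bar's top, at x = 0, y = 0, z = 62 mm of the guard's frame. Under the bar the front is open to the bench between two 8 mm posts at y = -145 and 145 mm (foot plates 4 mm high, out to y = 172 mm). The terminal box behind fills x = 170 to 310 mm, y = -165 to 165 mm, 100 mm high, its buttons to 132 mm.
- bracket: Dropped aluminium angle bracket, 0.1 to 0.2 kg, loose, on its foot under the guard. Foot 60 (x) by 50 (y) by 8 mm; upright flange 8 mm thick, 50 wide, 42 high at the +x end (outer face x = 30). Origin: middle of the underside. At the start the flange end is the deeper, x within 25 degrees of the guard's x; origin 50 to 75 mm in from the front bar, 5 to 55 mm to the guard's +y side.
- rod: Hooked rod, 0.2 kg, lying loose in front of the guard. Black handle block 90 (x) by 26 (y) by 38 mm high; a straight 10 mm steel rod leaves its +x end, axis 5 mm above the bench, and bends flat to the +y side at x = 185 mm; the toe runs 71 mm to its tip at x = 173, y = 70. Origin: underside, middle of the handle; x towards the hook, z up. Centre of mass 20 to 25 mm from it towards the hook.
- rod_bend (a point): The bend of the rod, on its axis: at x = 185, y = 0, z = 5 mm of the rod's frame.
- rod_tip (a point): The tip of the hook's toe, on its axis (the rounded end goes 5 mm farther): at x = 173, y = 70, z = 5 mm of the rod's frame.
- meter: Bystander: grey hand-held meter lying on its back, 150 x 80 x 36 mm. Origin: middle of its underside, x along its length.
- mug: Bystander: white mug, 80 mm wide, 90 mm high. Origin: middle of its underside.
- screwdriver: Bystander: screwdriver lying on the bench, 200 mm long, its x along the blade. Origin: underside.
- bracket_corner0 (a point): Corner of the underside of the bracket's foot, at x = +30, y = +25 mm of the bracket's frame (flange end).
- bracket_corner1 (a point): Corner of the underside of the bracket's foot, at x = +30, y = -25 mm of the bracket's frame (flange end).
- bracket_corner2 (a point): Corner of the underside of the bracket's foot, at x = -30, y = +25 mm of the bracket's frame.
- bracket_corner3 (a point): Corner of the underside of the bracket's foot, at x = -30, y = -25 mm of the bracket's frame.
There are look-alikes about, which are no part of the job. Of the things that look like the rod, the larger one is meant.

How it is judged:
By the outcome, as a careful person would: the job done as asked, in the order asked, and still so for the second after the job is handed in, with the robot touching nothing.
It also fails if it takes over 46 s, if anything falls off the work surface, if the arm or the gripper's body presses on something with over 40 N, if the wrist force passes 120 N, or if a joint passes its speed limit or range.

### The arm

A 7-joint arm with a two-finger parallel gripper is mounted at the origin on the work surface. World frame = base frame: x ahead of the robot, y to its left, z up, the work surface at z = 0. Lengths are in m, angles in rad, forces in N, time in s.
With the tool pointing down it reaches from about 0.4 to 0.875 m from the base axis. Payload 19.3 kg.
Tool frame: the origin (TCP) lies midway between the tips of the shut fingers; the grasp point (between the pads) lies 19 mm behind it; x points along the fingers, y is the direction in which the jaws open and shut, and the axes are right-handed (so a half turn about x gives the same grasp; the last joint's range is limited). The gripper opens to 85 mm and grips with 20 to 120 N. Pads are 22 mm wide; open, the fingers measure 114 mm over their backs; the gripper's body (76 mm by 85 mm) begins 54 mm behind the grasp point. The pads swing forward as they close: fully open they stand 13 mm farther back than shut.
Start: joints at [-1.221, 0.521, -0.036, 1.599, 0.021, 1.021, -0.113], TCP at [0.255, 0.571, 0.231] pointing down, gripper open.
Joint ranges: [-2.91, 2.91], [-0.3, 2.13], [-1.5, 1.42], [0.17, 2.43], [-1.26, 4.41], [0.16, 1.93], [-2.52, 2.52]. Speed limits (rad/s): [1.89, 1.89, 2.39, 2.39, 3.01, 3.01, 3.01].

### API

Orientations are given as a unit quaternion [w, x, y, z].
In Python, from cell import arm gives the robot as it stands.
- The arm moves only by the tool send_rows, never from a script. Its argument "targets" is a list of rows, each an object of numbers: "tx", "ty", "tz": the shift along the tool's x, y, z in mm; "ax", "ay", "az": the turn, a rotation vector about the tool's x, y, z in degrees. In form: [{"tx": .., "ty": .., "tz": .., "ax": .., "ay": .., "az": ..}, ...]. A call has exactly 10 rows; each row shifts and turns the commanded pose from where the row before left it, along the tool's axes as they then stand; what a row does not reach is not made up. A row lasts 1/8 s, in which the tool goes at most 62.5 mm and 10.7 degrees, less where a joint would pass 70% of its speed; a pose out of reach is approached as far as the arm can. A call is refused whole if a number of a shift passes 62.5 or a number of a turn 10.7, either way. A call with a gripper value outside its range is refused whole. "gripper" is the opening, from -1 (shut) to 1 (fully open), set as the call begins (left out, the last holds). The fingers move at their own pace and stop on an object; "force" is the grip in N (left out, the last holds). Time passes only in rows, so rows that do not move let the fingers close, or fill a call up. It gives the time, the measured TCP pose, the force and the opening at its end, in the units of the state.
- arm.observe(): the state, without advancing time (a new reading comes with each control period).
- arm.capture(name): name is "scene" or "top"; returns the picture (400x640x3 uint8, blue, green, red); there is no depth.
- arm.camera_params(name): a dict with "K" (3x3 intrinsics, pixels), "extrinsics" (4x4, takes a point from camera to world coordinates). Camera axes: x right, y down, z forward; pixel columns grow to the right and rows downward; lengths in m; the calibration is good to about 2 mm. A picture is of the moment at which its call begins. camera_params takes no time and is no camera call.
- arm.sign_off(): hands the job in, once; it reports no verdict.
Trained networks look in the newest picture that a camera, given by its name, has taken for a name from the list of things; names that differ only in an ending like _2 or _b are one class to them, and where a whole thing is asked for, a point or a joint stands for the part that bears it (a point fixed in the world has none). Each returns a list of dicts, best first, with "confidence" (0 to 1); they miss things now and then, are a little off and sometimes report something else, mostly with a low value. They report only what shows in the picture. A call takes as long as a camera call. They do not tell look-alikes from the thing itself.
- arm.spot_in(camera, query): "extent" ([left, top, right, bottom] as shares, 0 to 1, of the picture: columns of its width, rows of its height, round what is visible of it).
- arm.regions_of(camera, query): "mask" (400x640 bool, what is visible of it) and "extent" ([left, top, right, bottom] as shares, 0 to 1, of the picture: columns of its width, rows of its height, round what is visible of it).
- arm.place_of(camera, query): "xy" ([column, row] as shares, 0 to 1, of the picture: columns of its width, rows of its height: a listed point, or the origin of a listed thing).
The state is a dict: "time_s": time; "q": joint angles; "joint_velocities": joint speeds; "joint_efforts": joint torques, N m; "position": TCP position; "eef_rot": TCP orientation; "ft_force": force on the tool from outside, world axes, zero at the start; "moment": the same for the moment, N m; "width": finger opening in m.
Only numpy, scipy, OpenCV 4.12 (cv2) and the standard library are available. Lean on these libraries where they do the work, as an engineer would, in place of code of your own. Each camera call takes 0.05 s, during which the arm holds its last target.

## Working session

There is one attempt and no reset: what is moved stays moved. The work goes in short steps, Python scripts to look and compute and a tool call to move; the robot and the scene stay as the last step left them, time stands still between calls to the robot, and variables do not carry over. Pictures are saved under pics/ and viewed, and the job is handed in when it is done.

Besides the shell and the picture viewer there is one more tool, called after "Request:" by a JSON object that holds its "method" and its "body". send_rows: Moves the arm, as the interface text tells. Its arguments: {"type":"object","properties":{"targets":{"type":"array"},"gripper":{"type":"number"},"force":{"type":"number"}},"required":["targets"]}

```bash
mkdir -p pics; ls
python3 - <<'E'
from cell import arm
import cv2,numpy as np
s=arm.observe()
print({k:np.round(v,3).tolist() for k,v in s.items()})
for n in("scene","top"):
    cv2.imwrite(f"pics/{n}0.png",arm.capture(n)); p=arm.camera_params(n); print(n,np.round(p["K"],1).tolist(),np.round(p["extrinsics"],3).tolist())
E
```

```text
pics
{'time_s': 0.0, 'q': [-1.221, 0.522, -0.036, 1.6, 0.021, 1.021, -0.113], 'joint_velocities': [0.001, 0.002, -0.002, 0.001, 0.0, 0.001, -0.001], 'joint_efforts': [-0.0, -92.71, 1.979, -36.991, 0.018, 0.008, -0.0], 'position': [0.255, 0.57, 0.231], 'eef_rot': [0.692, 0.147, 0.692, -0.148], 'ft_force': [0.351, 0.069, 0.586], 'moment': [-0.034, -0.003, -0.011], 'width': 0.085}
scene [[471.4, 0.0, 320.0], [0.0, 471.4, 200.8], [0.0, 0.0, 1.0]] [[0.517, 0.708, -0.482, 1.085], [0.856, -0.42, 0.3, -0.422], [0.01, -0.568, -0.823, 0.925], [0.0, 0.0, 0.0, 1.0]]
top [[485.6, 0.0, 312.9], [0.0, 485.6, 203.3], [0.0, 0.0, 1.0]] [[-0.024, -0.989, 0.147, 0.408], [-1.0, 0.022, -0.021, -0.099], [0.018, -0.148, -0.989, 1.205], [0.0, 0.0, 0.0, 1.0]]
```

View pics/scene0.png

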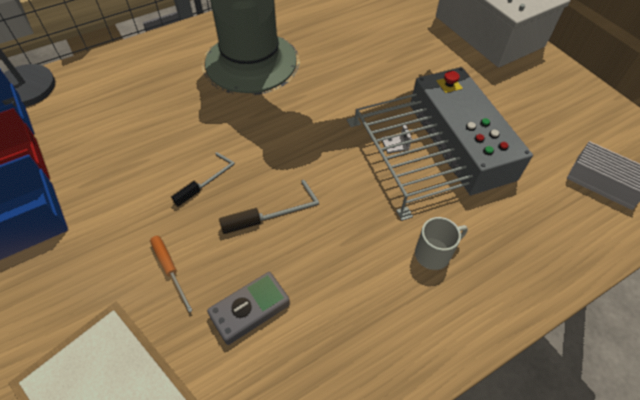

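View pics/top0.png

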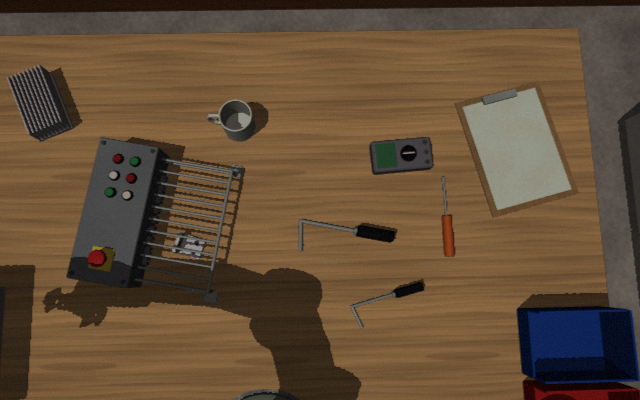

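```bash
cat > h.py <<'E'
from cell import arm
import cv2,numpy as np
def ray(n,uv):
    p=arm.camera_params(n);T=np.array(p["extrinsics"]);d=np.linalg.inv(np.array(p["K"]))@[uv[0],uv[1],1]
    return T[:3,3],T[:3,:3]@d
def at(n,uv,z):
    o,d=ray(n,uv); return o+d*(z-o[2])/d[2]
def proj(n,P):
    p=arm.camera_params(n);T=np.linalg.inv(np.array(p["extrinsics"]));c=T[:3,:3]@np.asarray(P).T+T[:3,3:4]
    u=np.array(p["K"])@c; return (u[:2]/u[2]).T
E
python3 - <<'E'
from h import *
Z=dict(guard=0,guard_bar=.062,bracket=0,bracket_corner0=0,bracket_corner1=0,bracket_corner2=0,bracket_corner3=0,rod=0,rod_bend=.005,rod_tip=.005,mug=0,meter=0,screwdriver=0)
for n in("top","scene"):
    arm.capture(n)
    for q in Z:
        for r in arm.place_of(n,q)[:3]:
            uv=np.array(r["xy"])*[640,400]; print(n,q,round(r["confidence"],2),np.round(uv,1),np.round(at(n,uv,Z[q])[:2]*1000))
im=cv2.imread("pics/top0.png")[130:340,60:440]; cv2.imwrite("pics/c0.png",cv2.resize(im,None,fx=2.1,fy=2.1,interpolation=3))
im=cv2.imread("pics/scene0.png")[90:240,340:480]; cv2.imwrite("pics/c1.png",cv2.resize(im,None,fx=4,fy=4,interpolation=3))
E
```

```text
top guard 0.72 [225.7 233.1] [518.  93.]
top guard 0.64 [185.  232.8] [521. 193.]
top guard_bar 0.72 [221.2 229. ] [522.  93.]
top bracket 0.73 [192.1 245.8] [488. 175.]
top bracket_corner0 0.86 [182.7 233.1] [520. 199.]
top bracket_corner0 0.81 [205.4 236.4] [511. 143.]
top bracket_corner0 0.65 [176.8 250.2] [478. 213.]
top bracket_corner1 0.86 [182.7 233.1] [520. 199.]
top bracket_corner1 0.81 [205.4 236.4] [511. 143.]
top bracket_corner1 0.65 [176.8 250.2] [478. 213.]
top bracket_corner2 0.86 [182.7 233.1] [520. 199.]
top bracket_corner2 0.81 [205.4 236.4] [511. 143.]
top bracket_corner2 0.65 [176.8 250.2] [478. 213.]
top bracket_corner3 0.86 [182.7 233.1] [520. 199.]
top bracket_corner3 0.81 [205.4 236.4] [511. 143.]
top bracket_corner3 0.65 [176.8 250.2] [478. 213.]
top rod 0.91 [408.7 291.3] [ 365. -355.]
top rod 0.86 [372.8 237.3] [ 499. -272.]
top rod_bend 0.94 [349.9 305.5] [ 334. -209.]
top rod_bend 0.56 [302.5 217.3] [552. -98.]
top rod_tip 0.81 [298.6 247.4] [478. -87.]
top rod_tip 0.7 [361.2 326.2] [ 285. -234.]
top mug 0.72 [242.7 126.2] [791.  50.]
top meter 0.74 [399.
[... 690 characters left out ...]
rner2 0.64 [385.7 151.3] [497. 141.]
scene bracket_corner3 0.92 [403.8 133.6] [471. 219.]
scene bracket_corner3 0.86 [408.3 147.9] [518. 199.]
scene bracket_corner3 0.64 [385.7 151.3] [497. 141.]
scene rod 0.95 [242.7 226.1] [ 513. -273.]
scene rod 0.89 [186.1 194.7] [ 364. -351.]
scene rod_bend 0.73 [315.9 201.2] [542. -95.]
scene rod_bend 0.57 [233.  163.2] [ 337. -214.]
scene rod_tip 0.95 [302.8 185.2] [485. -98.]
scene rod_tip 0.84 [216.2 153. ] [ 285. -237.]
scene rod_tip 0.42 [243.  223.9] [ 511. -271.]
scene mug 0.73 [430.7 252.5] [788.  55.]
scene meter 0.79 [252.4 309.8] [ 705. -344.]
scene screwdriver 0.72 [173.2 277.3] [ 553. -457.]
scene screwdriver 0.68 [378.5 147.2] [476. 133.]
```

View pics/c0.png

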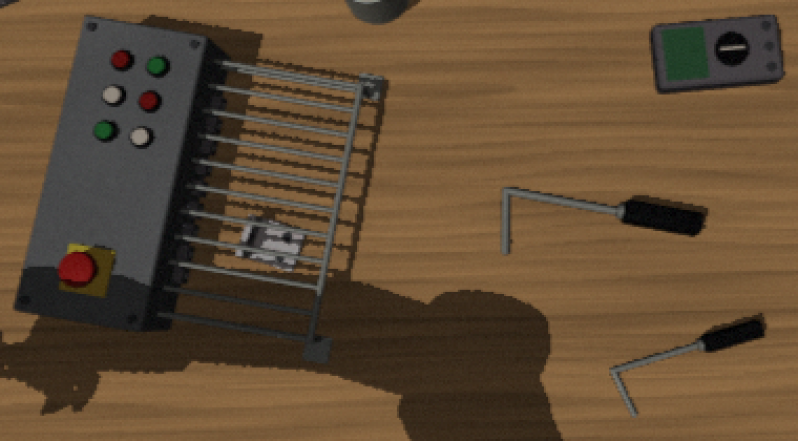

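View pics/c1.png

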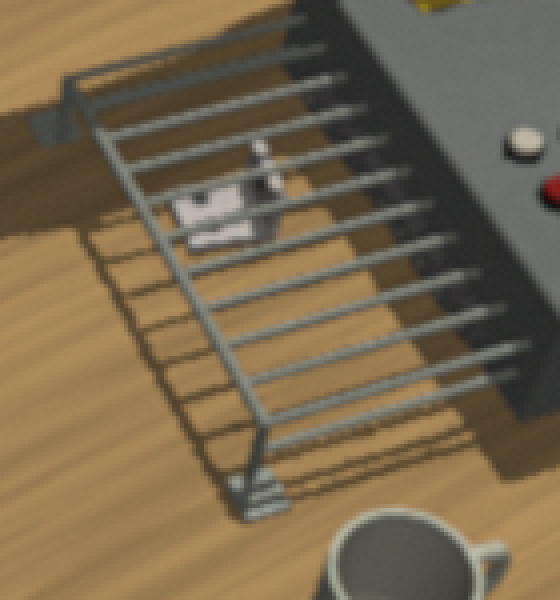

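```bash
cat > draw.py <<'E'
from h import *
def fr(x,y,a): 
    c,s=np.cos(a),np.sin(a)
    return lambda P: np.array([[x+c*p[0]-s*p[1],y+s*p[0]+c*p[1],p[2]] for p in np.array(P,float)/1000])
def box(x0,x1,y0,y1,z0,z1):
    v=[(x,y,z) for z in(z0,z1) for x,y in((x0,y0),(x1,y0),(x1,y1),(x0,y1))]
    return v,[(0,1),(1,2),(2,3),(3,0),(4,5),(5,6),(6,7),(7,4),(0,4),(1,5),(2,6),(3,7)]
def overlay(im,n,items,crop,s,out):
    x0,y0,x1,y1=crop
    im=cv2.resize(im[y0:y1,x0:x1],None,fx=s,fy=s,interpolation=cv2.INTER_CUBIC)
    for f,(v,e),col in items:
        p=(proj(n,f(v))-[x0,y0]+.5)*s
        for a,b in e: cv2.line(im,tuple(int(t) for t in p[a]),tuple(int(t) for t in p[b]),col,1,cv2.LINE_AA)
    cv2.imwrite(out,im)
G=[box(-4,4,-149,149,54,62),box(170,310,-165,165,0,100)]
B=[box(-30,30,-25,25,0,8),box(22,30,-25,25,0,42)]
R=[box(-45,45,-13,13,0,38),([(45,0,5),(185,0,5),(173,70,5)],[(0,1),(1,2)])]
def show(tag,g,b,r,crops):
    for n,(crop,s) in crops.items():
        im=arm.capture(n)
        overlay(im,n,[(fr(*g),k,(0,255,255)) for k in G]+[(fr(*b),k,(0,0,255)) for k in B]+[(fr(*r),k,(0,255,0)) for k in R],crop,s,f"pics/{tag}_{n}.png")
E
python3 - <<'E'
from h import *
for n,e in(("top",[(232.4,170.5),(209,294)]),("scene",[(406,195),(357.5,110)])):
    a,b=[at(n,u,.058)[:2]*1000 for u in e]; d=b-a; print(n,a,b,np.linalg.norm(d),(a+b)/2,np.degrees(np.arctan2(d[1],d[0])-np.pi/2))
rb=at("top",(301.5,220),.005);hc=at("top",(375,234),.038); d=rb-hc; print("rod top",rb,hc,np.linalg.norm(d[:2]),np.degrees(np.arctan2(d[1],d[0])))
rb=at("scene",(316.5,202.5),.005);hc=at("scene",(241,218),.038); d=rb-hc; print("rod sc",rb,hc,np.linalg.norm(d[:2]),np.degrees(np.arctan2(d[1],d[0])))
rb=at("top",(353,306),.005);hc=at("top",(409,289),.03); print("small",np.linalg.norm((rb-hc)[:2]))
c0=at("scene",(403.8,133.6),0);
E
```

```text
top [663.01888994  67.69403257] [372.12353338 121.68991398] 295.8642656330076 [517.57121166  94.69197327] 79.4844596748994
scene [662.73498559  69.94722904] [382.88235816 124.87530743] 285.19219287187394 [522.80867187  97.41126824] 78.89543103904965
rod top [ 0.54564377 -0.09573197  0.005     ] [ 0.50394156 -0.27233052  0.038     ] 0.1814555651102264 76.71349285703639
rod sc [ 0.54606665 -0.09565565  0.005     ] [ 0.51542573 -0.27329329  0.038     ] 0.18026090812329312 80.21328978759766
small 0.13843745691040657
```

Run:
```python
from draw import *
a=np.radians(78.3); r=(.546-.185*np.cos(a),-.096-.185*np.sin(a),a)
print(r)
show("f1",(.519,.095,np.radians(79)),(.494,.168,np.radians(70)),r,{"top":((60,140,330,310),2.9),"scene":((350,90,480,210),5)})
show("f1r",(.519,.095,np.radians(79)),(.494,.168,np.radians(70)),r,{"top":((280,200,420,270),5.5),"scene":((200,160,340,250),5.5)})
```

```text
(np.float64(0.5084843503590453), np.float64(-0.27715621996502665), np.float64(1.36659280431156))
```

View pics/f1_top.png

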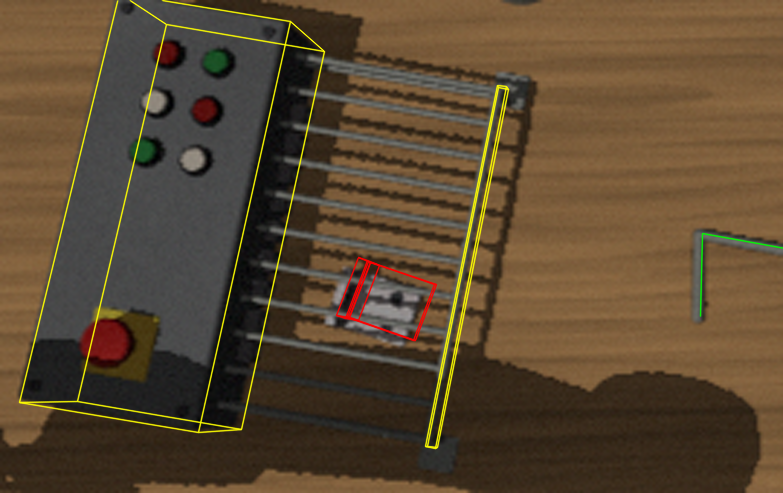

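View pics/f1_scene.png

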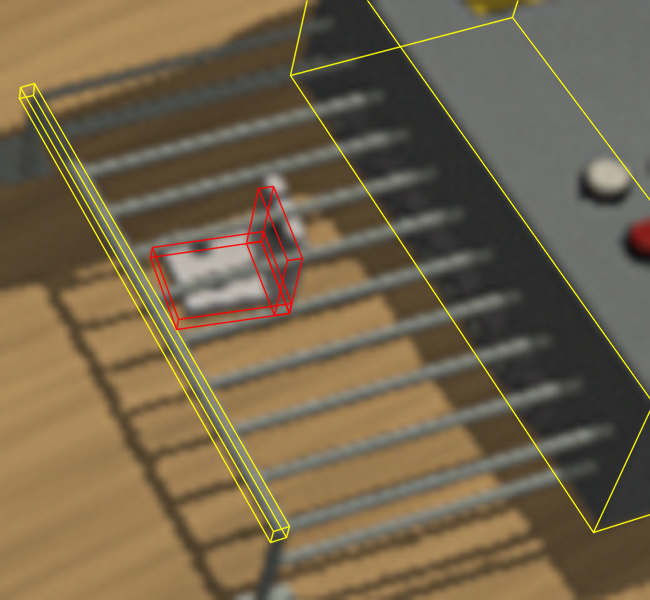

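View pics/f1r_top.png

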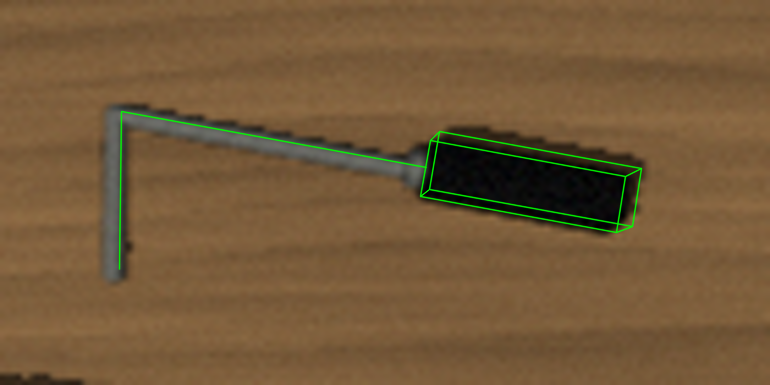

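View pics/f1r_scene.png

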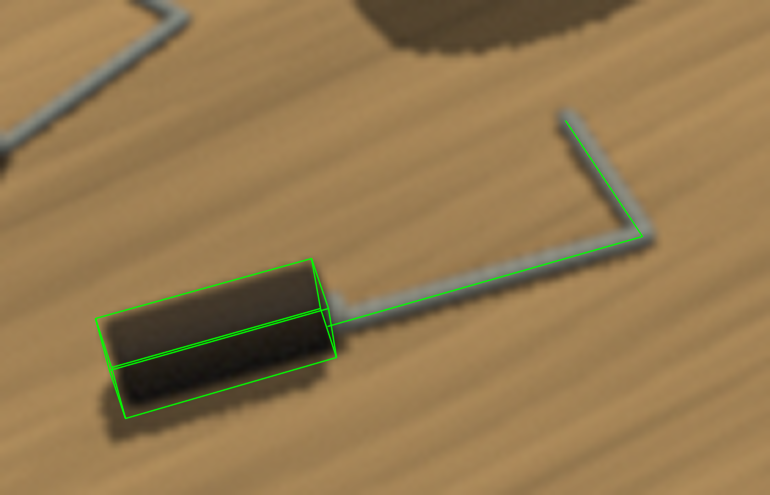

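Run:
```python
from draw import *
a=np.radians(78.3); r=(.508,-.273,a)
b=(.489,.174,np.radians(75))
show("f2",(.519,.095,np.radians(79)),b,r,{"top":((160,220,230,270),10),"scene":((370,110,430,165),10)})
im=arm.capture("top"); cv2.imwrite("pics/raw_t.png",cv2.resize(im[220:270,160:230],None,fx=10,fy=10,interpolation=2))
```

```text
(no output)
```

View pics/f2_top.png

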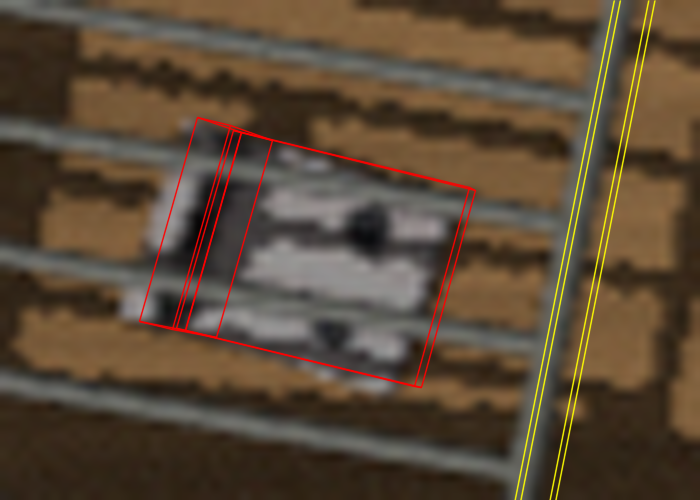

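View pics/f2_scene.png

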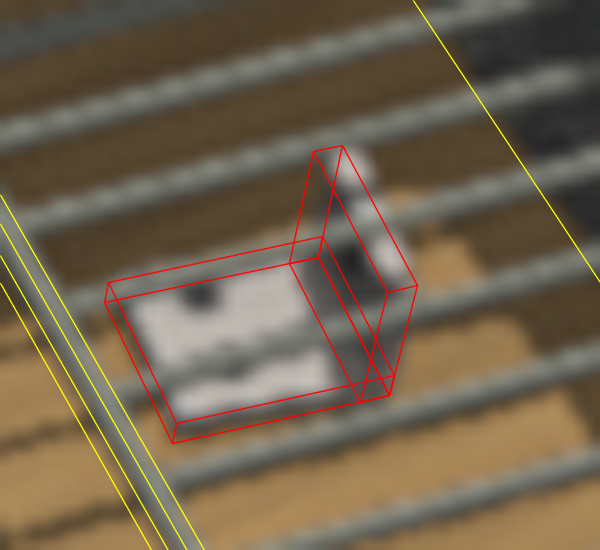

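View pics/raw_t.png

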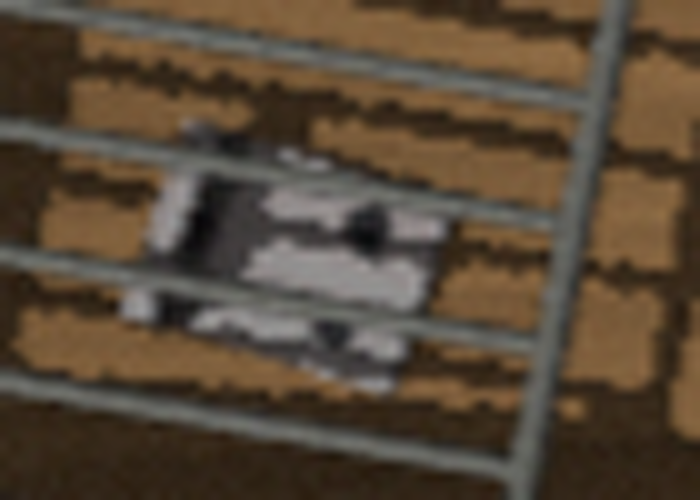

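```bash
cat > nav.py <<'E'
from h import *
from scipy.spatial.transform import Rotation as Ro
def pose():
    s=arm.observe(); w,x,y,z=s["eef_rot"]; return np.array(s["position"]),Ro.from_quat([x,y,z,w]),s
def goto(P,jaw_deg=None):
    p,R,s=pose(); M=R.as_matrix()
    print("t",round(s["time_s"],2),"p",np.round(p*1000,1),"x",np.round(M[:,0],3),"jaw yaw",round(np.degrees(np.arctan2(M[1,1],M[0,1])),2),"w",s["width"],"F",np.round(s["ft_force"],1),"q7",np.round(s["q"],2))
    print("shift tool mm",np.round(M.T@(np.array(P)-p)*1000,1))
    if jaw_deg is not None:
        j=np.radians(jaw_deg);y=np.array([np.cos(j),np.sin(j),0]);x=np.array([0,0,-1.]);T=np.stack([x,y,np.cross(x,y)],1)
        print("turn tool deg",np.round(np.degrees((R.inv()*Ro.from_matrix(T)).as_rotvec()),2),"shift in target axes",np.round(T.T@(np.array(P)-p)*1000,1))
E
python3 - <<'E'
from nav import *
for j in (168.3,-11.7): goto([.504,-.2925,.231],j)
E
```

```text
t 1.85 p [254.8 570.7 231.3] x [ 0. -0. -1.] jaw yaw 65.94 w 0.0852261487955031 F [ 0.8 -0.3 -0.3] q7 [-1.22  0.52 -0.04  1.6   0.02  1.02 -0.11]
shift tool mm [ 3.000e-01 -6.867e+02  5.795e+02]
turn tool deg [-102.36    0.      0.  ] shift in target axes [ 3.000e-01 -4.191e+02 -7.947e+02]
t 1.85 p [254.8 570.7 231.3] x [ 0. -0. -1.] jaw yaw 65.94 w 0.0852261487955031 F [ 0.8 -0.3 -0.3] q7 [-1.22  0.52 -0.04  1.6   0.02  1.02 -0.11]
shift tool mm [ 3.000e-01 -6.867e+02  5.795e+02]
turn tool deg [77.64  0.   -0.  ] shift in target axes [3.000e-01 4.191e+02 7.947e+02]
```

Request:
{"method": "send_rows", "body": {"targets": [{"tz":56,"ax":5.3},{"tz":56,"ax":5.3},{"tz":56,"ax":5.3},{"tz":56,"ax":5.3},{"tz":56,"ax":5.3},{"tz":56,"ax":5.3},{"tz":56,"ax":5.3},{"tz":56,"ax":5.3},{"tz":56,"ax":5.3},{"tz":56,"ax":5.3}], "gripper": 1}}

```text
validation failed for argument at $.ta...
```

Run:
```python
from nav import *
goto([.504,-.2925,.12],-11.7)
```

```text
t 1.85 p [254.8 570.7 231.3] x [ 0. -0. -1.] jaw yaw 65.94 w 0.0852261487955031 F [ 0.8 -0.3 -0.3] q7 [-1.22  0.52 -0.04  1.6   0.02  1.02 -0.11]
shift tool mm [ 111.3 -686.7  579.5]
turn tool deg [77.64  0.   -0.  ] shift in target axes [111.3 419.1 794.7]
```

Every row needs all six numbers.

Request:
{"method": "send_rows", "body": {"targets": [{"tx":0,"ty":0,"tz":56,"ax":5.3,"ay":0,"az":0},{"tx":0,"ty":0,"tz":56,"ax":5.3,"ay":0,"az":0},{"tx":0,"ty":0,"tz":56,"ax":5.3,"ay":0,"az":0},{"tx":0,"ty":0,"tz":56,"ax":5.3,"ay":0,"az":0},{"tx":0,"ty":0,"tz":56,"ax":5.3,"ay":0,"az":0},{"tx":0,"ty":0,"tz":56,"ax":5.3,"ay":0,"az":0},{"tx":0,"ty":0,"tz":56,"ax":5.3,"ay":0,"az":0},{"tx":0,"ty":0,"tz":56,"ax":5.3,"ay":0,"az":0},{"tx":0,"ty":0,"tz":56,"ax":5.3,"ay":0,"az":0},{"tx":0,"ty":0,"tz":56,"ax":5.3,"ay":0,"az":0}], "gripper": 1}}

```text
time_s: 3.1
position: [0.6177, 0.168, 0.2313]
eef_rot: [0.553, 0.441, 0.552, -0.441]
ft_force: [0.3, 0.2, 0.5]
width: 0.0855
```

Run:
```python
from nav import *
goto([.504,-.2925,.12],-11.7)
```

```text
t 3.1 p [617.7 168.  231.3] x [ 0.  0. -1.] jaw yaw 12.78 w 0.08552493115235711 F [0.3 0.2 0.5] q7 [-0.53  0.56  0.26  1.57 -0.16  1.03 -0.  ]
shift tool mm [ 111.2 -212.7  424. ]
turn tool deg [ 2.448e+01 -0.000e+00 -1.000e-02] shift in target axes [111.3 -17.9 474. ]
```

Request:
{"method": "send_rows", "body": {"targets": [{"tx":0,"ty":0,"tz":0,"ax":8.16,"ay":0,"az":0},{"tx":0,"ty":0,"tz":0,"ax":8.16,"ay":0,"az":0},{"tx":0,"ty":0,"tz":0,"ax":8.16,"ay":0,"az":0},{"tx":0,"ty":-2.5,"tz":60,"ax":0,"ay":0,"az":0},{"tx":0,"ty":-2.5,"tz":60,"ax":0,"ay":0,"az":0},{"tx":10,"ty":-2.5,"tz":60,"ax":0,"ay":0,"az":0},{"tx":20,"ty":-2.5,"tz":60,"ax":0,"ay":0,"az":0},{"tx":20,"ty":-2.5,"tz":60,"ax":0,"ay":0,"az":0},{"tx":30,"ty":-2.5,"tz":60,"ax":0,"ay":0,"az":0},{"tx":20,"ty":-2.5,"tz":60,"ax":0,"ay":0,"az":0}], "gripper": 1}}

```text
time_s: 4.35
position: [0.5169, -0.2334, 0.1332]
eef_rot: [0.447, 0.548, 0.448, -0.548]
ft_force: [1.7, -0.5, 1.0]
width: 0.0856
```

Run:
```python
from draw import *
from nav import *
goto([.504,-.2925,.008],-11.7)
a=np.radians(78.3); r=(.508,-.273,a)
show("f3",(.519,.098,np.radians(79)),(.488,.179,np.radians(75)),r,{"top":((280,200,420,270),5.5),"scene":((200,160,340,250),5.5)})
```

```text
t 4.35 p [ 516.9 -233.4  133.2] x [-0.  0. -1.] jaw yaw -11.49 w 0.08558311300906578 F [ 1.7 -0.5  1. ] q7 [ 0.07  0.58  0.35  1.86 -0.28  0.75  0.37]
shift tool mm [125.2  -0.8  60.5]
turn tool deg [ 0.21 -0.01  0.01] shift in target axes [125.2  -0.6  60.5]
```

View pics/f3_top.png

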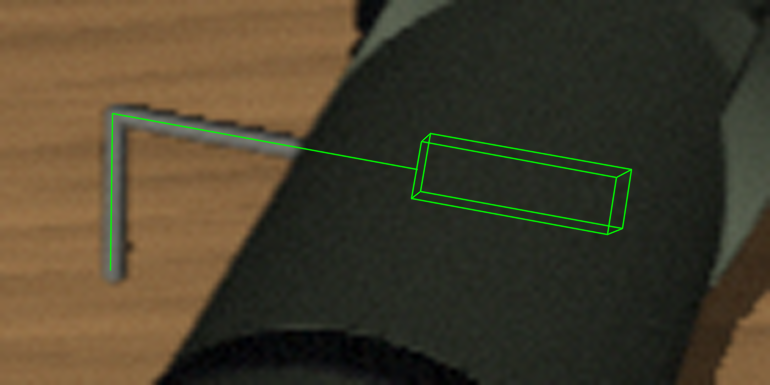

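View pics/f3_scene.png

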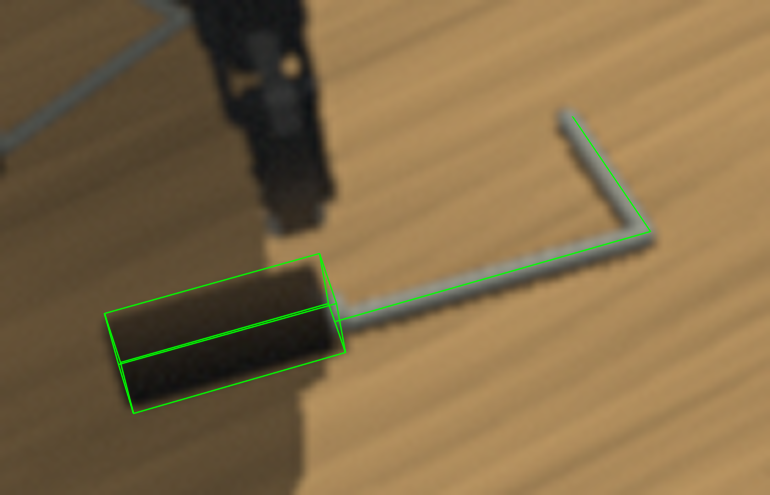

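Request:
{"method": "send_rows", "body": {"targets": [{"tx":0,"ty":0,"tz":30,"ax":0,"ay":0,"az":0},{"tx":10,"ty":0,"tz":30,"ax":0,"ay":0,"az":0},{"tx":30,"ty":0,"tz":0,"ax":0,"ay":0,"az":0},{"tx":30,"ty":0,"tz":0,"ax":0,"ay":0,"az":0},{"tx":25,"ty":0,"tz":0,"ax":0,"ay":0,"az":0},{"tx":15,"ty":0,"tz":0,"ax":0,"ay":0,"az":0},{"tx":10,"ty":0,"tz":0,"ax":0,"ay":0,"az":0},{"tx":5,"ty":0,"tz":0,"ax":0,"ay":0,"az":0},{"tx":0,"ty":0,"tz":0,"ax":0,"ay":0,"az":0},{"tx":0,"ty":0,"tz":0,"ax":0,"ay":0,"az":0}], "gripper": 1}}

```text
time_s: 5.7
position: [0.5057, -0.291, 0.0097]
eef_rot: [0.447, 0.548, 0.447, -0.548]
ft_force: [0.0, 0.2, 0.4]
width: 0.0856
```

Request:
{"method": "send_rows", "body": {"targets": [{"tx":0,"ty":0,"tz":0,"ax":0,"ay":0,"az":0},{"tx":0,"ty":0,"tz":0,"ax":0,"ay":0,"az":0},{"tx":0,"ty":0,"tz":0,"ax":0,"ay":0,"az":0},{"tx":0,"ty":0,"tz":0,"ax":0,"ay":0,"az":0},{"tx":0,"ty":0,"tz":0,"ax":0,"ay":0,"az":0},{"tx":0,"ty":0,"tz":0,"ax":0,"ay":0,"az":0},{"tx":0,"ty":0,"tz":0,"ax":0,"ay":0,"az":0},{"tx":0,"ty":0,"tz":0,"ax":0,"ay":0,"az":0},{"tx":0,"ty":0,"tz":0,"ax":0,"ay":0,"az":0},{"tx":0,"ty":0,"tz":0,"ax":0,"ay":0,"az":0}], "gripper": -1, "force": 70}}

```text
time_s: 6.95
position: [0.5056, -0.291, 0.0094]
eef_rot: [0.447, 0.548, 0.447, -0.548]
ft_force: [-1.0, 0.5, 5.4]
width: 0.0249
```

Run:
```python
from draw import *
from nav import *
goto([.504,-.2925,.008],-11)
a=np.radians(78.3); r=(.508,-.273,a)
show("f4",(.519,.098,np.radians(79)),(.488,.179,np.radians(75)),r,{"top":((280,200,420,270),5.5),"scene":((200,140,340,250),5.5)})
```

```text
t 6.95 p [ 505.6 -291.     9.4] x [ 0. -0. -1.] jaw yaw -11.54 w 0.02486912138951329 F [-1.   0.5  5.4] q7 [ 0.25  0.79  0.25  1.85 -0.35  0.54  0.53]
shift tool mm [ 1.4 -1.3  1.8]
turn tool deg [-0.54  0.01 -0.02] shift in target axes [ 1.4 -1.3  1.7]
```

View pics/f4_scene.png

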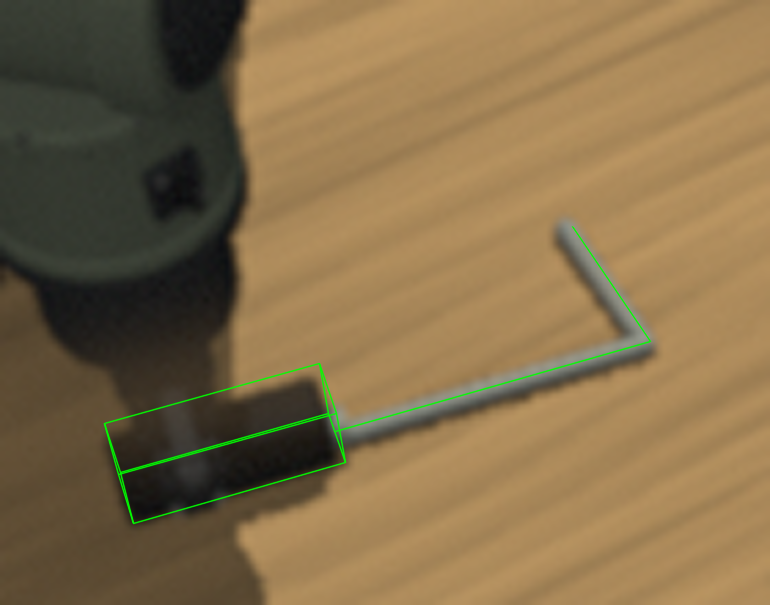

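View pics/f4_top.png

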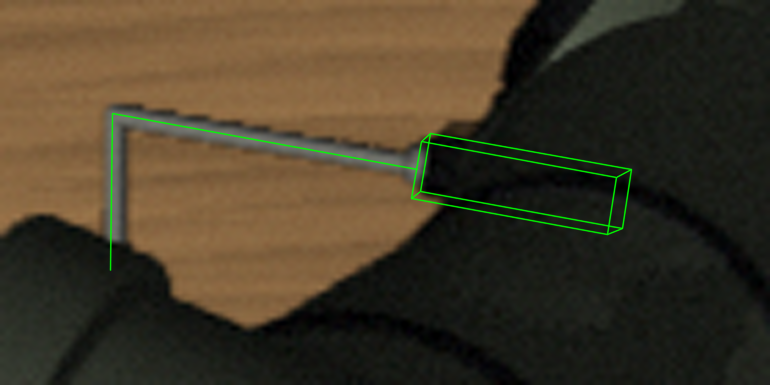

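```bash
cat >> nav.py <<'E'
GA=np.radians(79);GO=np.array([.519,.098])
def g2w(x,y): c,s=np.cos(GA),np.sin(GA); return GO+np.array([c*x-s*y,s*x+c*y])/1000
def w2g(p): c,s=np.cos(GA),np.sin(GA); d=(np.array(p)[:2]-GO)*1000; return np.array([c*d[0]+s*d[1],-s*d[0]+c*d[1]])
E
python3 - <<'E'
from nav import *
print(w2g(pose()[0]), w2g([.5455,-.0918]), w2g([.488,.179]))
goto([*g2w(-233,-70),.0145],-11)
E
```

```text
[-384.42799872  -61.10966035] [-181.25640104  -62.22866768] [73.596723   45.88597131]
t 7.05 p [ 505.6 -291.     9.4] x [ 0. -0. -1.] jaw yaw -11.54 w 0.024716053669043666 F [-1.3  1.2  6.1] q7 [ 0.25  0.79  0.25  1.85 -0.35  0.54  0.53]
shift tool mm [  -5.1    7.5 -151.5]
turn tool deg [-0.54  0.   -0.03] shift in target axes [  -5.1    8.9 -151.4]
```

Request:
{"method": "send_rows", "body": {"targets": [{"tx":-5,"ty":0,"tz":0,"ax":0,"ay":0,"az":0},{"tx":-1,"ty":0,"tz":0,"ax":-0.54,"ay":0,"az":0},{"tx":0,"ty":2,"tz":-10,"ax":0,"ay":0,"az":0},{"tx":0,"ty":2,"tz":-25,"ax":0,"ay":0,"az":0},{"tx":0,"ty":2,"tz":-30,"ax":0,"ay":0,"az":0},{"tx":0,"ty":2,"tz":-30,"ax":0,"ay":0,"az":0},{"tx":0,"ty":1,"tz":-30,"ax":0,"ay":0,"az":0},{"tx":0,"ty":0,"tz":-20,"ax":0,"ay":0,"az":0},{"tx":0,"ty":0,"tz":-6,"ax":0,"ay":0,"az":0},{"tx":0,"ty":0,"tz":0,"ax":0,"ay":0,"az":0}]}}

```text
time_s: 8.3
position: [0.543, -0.1444, 0.0151]
eef_rot: [-0.45, -0.545, -0.45, 0.546]
ft_force: [-1.0, -0.5, -1.6]
width: 0.025
```

```bash
cat >> draw.py <<'E'
def rodpose(lift=0):
    from nav import pose
    p,R,s=pose(); M=R.as_matrix(); u=-M[:,2]; b=p+.203*u; o=b-.185*u
    return (o[0],o[1],np.arctan2(u[1],u[0]))
E
python3 - <<'E'
from draw import *
from nav import *
goto([*g2w(-66,-70),.0145],-11)
print(w2g(pose()[0]+[0,0,0]))
show("f5",(.519,.098,np.radians(79)),(.488,.179,np.radians(75)),rodpose(),{"top":((150,150,350,290),3.8),"scene":((290,90,480,230),4.2)})
E
```

```text
t 8.3 p [ 543.  -144.4   15.1] x [-0. -0. -1.] jaw yaw -10.97 w 0.02497183463452009 F [-1.  -0.5 -1.6] q7 [-0.04  0.77  0.27  1.91 -0.39  0.52  0.31]
shift tool mm [   0.5    0.2 -167.3]
turn tool deg [0.03 0.01 0.01] shift in target axes [   0.6    0.2 -167.3]
[-233.31040479  -69.84310183]
```

View pics/f5_scene.png

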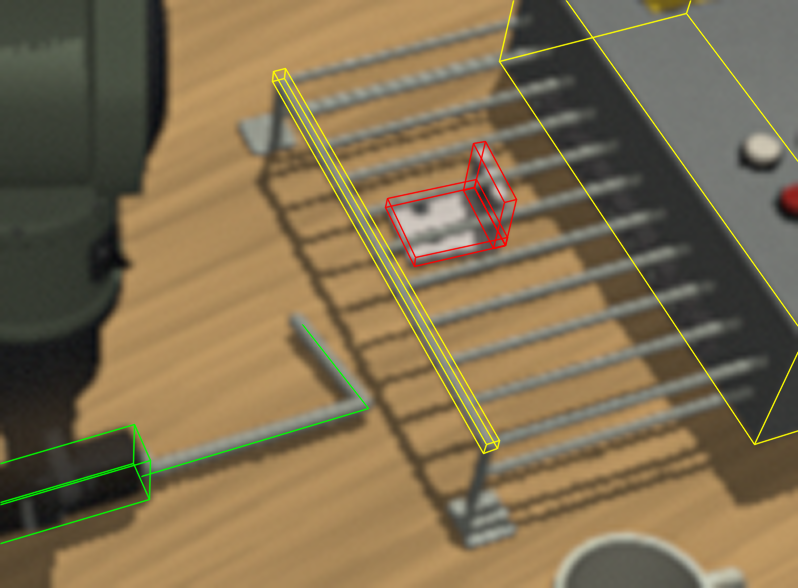

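View pics/f5_top.png

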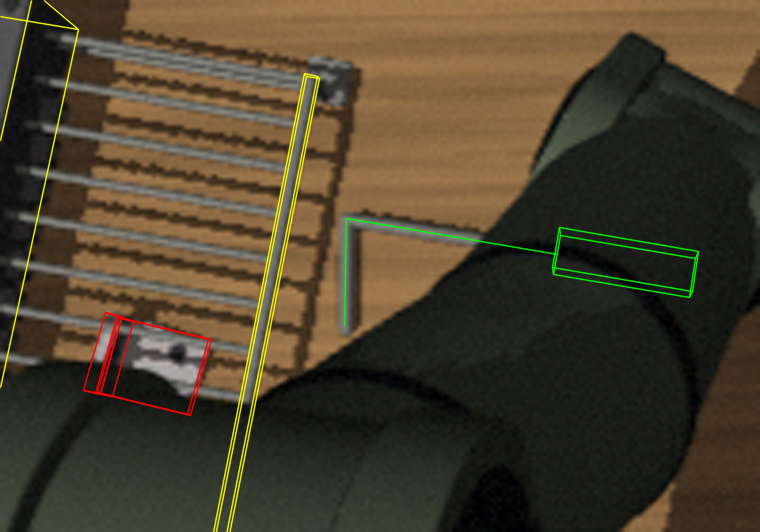

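Request:
{"method": "send_rows", "body": {"targets": [{"tx":0,"ty":0,"tz":-12,"ax":0,"ay":0,"az":0},{"tx":0,"ty":0,"tz":-20,"ax":0,"ay":0,"az":0},{"tx":0,"ty":0,"tz":-25,"ax":0,"ay":0,"az":0},{"tx":0,"ty":0,"tz":-25,"ax":0,"ay":0,"az":0},{"tx":0,"ty":0,"tz":-25,"ax":0,"ay":0,"az":0},{"tx":0,"ty":0,"tz":-25,"ax":0,"ay":0,"az":0},{"tx":0,"ty":0,"tz":-20,"ax":0,"ay":0,"az":0},{"tx":0,"ty":0,"tz":-10,"ax":0,"ay":0,"az":0},{"tx":0,"ty":0,"tz":-5,"ax":0,"ay":0,"az":0},{"tx":0,"ty":0,"tz":0,"ax":0,"ay":0,"az":0}]}}

```text
time_s: 9.65
position: [0.5749, 0.0191, 0.0151]
eef_rot: [-0.45, -0.546, -0.45, 0.546]
ft_force: [0.1, 0.2, -1.7]
width: 0.0249
```

Run:
```python
from draw import *
from nav import *
goto([*g2w(-66,-2),.0145],-11)
print(w2g(pose()[0]+[0,0,0]))
show("f6",(.519,.098,np.radians(79)),(.488,.179,np.radians(75)),rodpose(),{"top":((130,150,330,290),3.8),"scene":((320,90,480,220),4.5)})
```

```text
t 9.65 p [574.9  19.1  15.1] x [-0. -0. -1.] jaw yaw -11.01 w 0.02494022664651521 F [ 0.1  0.2 -1.7] q7 [-0.35  0.79  0.31  1.88 -0.43  0.54  0.06]
shift tool mm [  0.6 -67.9  -0.7]
turn tool deg [-0.01  0.02 -0.  ] shift in target axes [  0.6 -67.9  -0.7]
[-66.73554278 -69.92003437]
```

View pics/f6_scene.png

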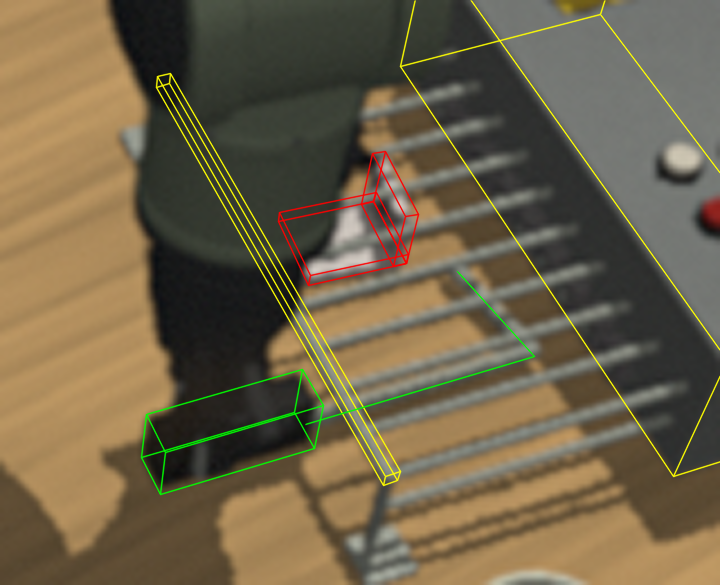

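View pics/f6_top.png

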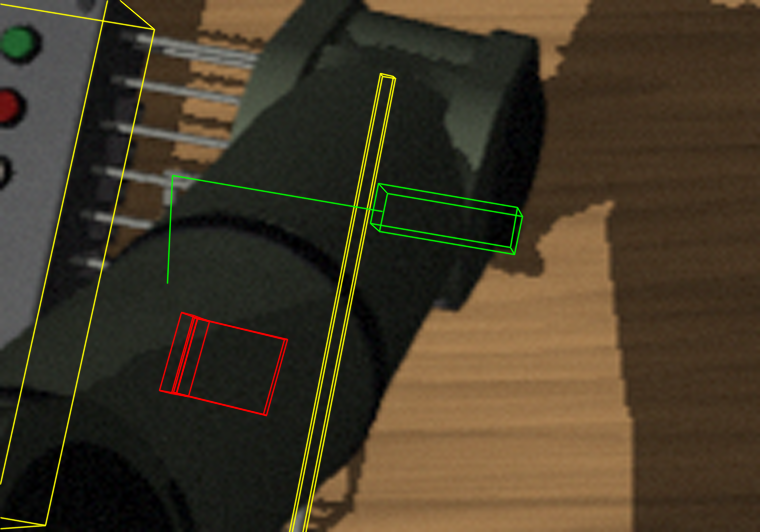

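Request:
{"method": "send_rows", "body": {"targets": [{"tx":0,"ty":-5,"tz":0,"ax":0,"ay":0,"az":0},{"tx":0,"ty":-9,"tz":0,"ax":0,"ay":0,"az":0},{"tx":0,"ty":-10,"tz":0,"ax":0,"ay":0,"az":0},{"tx":0,"ty":-10,"tz":0,"ax":0,"ay":0,"az":0},{"tx":0,"ty":-10,"tz":0,"ax":0,"ay":0,"az":0},{"tx":0,"ty":-10,"tz":0,"ax":0,"ay":0,"az":0},{"tx":0,"ty":-9,"tz":0,"ax":0,"ay":0,"az":0},{"tx":0,"ty":-4,"tz":0,"ax":0,"ay":0,"az":0},{"tx":0,"ty":-1,"tz":0,"ax":0,"ay":0,"az":0},{"tx":0,"ty":0,"tz":0,"ax":0,"ay":0,"az":0}]}}

```text
time_s: 11.0
position: [0.5084, 0.0325, 0.0151]
eef_rot: [0.45, 0.546, 0.45, -0.546]
ft_force: [-0.6, -0.0, -1.7]
width: 0.0248
```

Run:
```python
from draw import *
from nav import *
goto([*g2w(-263,-2),.0145],-11)
print(w2g(pose()[0]+[0,0,0]))
show("f7",(.519,.098,np.radians(79)),(.488,.179,np.radians(75)),rodpose(),{"scene":((340,90,480,200),5)})
```

```text
t 11.0 p [508.4  32.5  15.1] x [ 0. -0. -1.] jaw yaw -10.99 w 0.024786553328432482 F [-0.6 -0.  -1.7] q7 [-0.39  0.72  0.28  2.05 -0.46  0.43  0.06]
shift tool mm [ 6.000e-01 -1.000e-01  1.967e+02]
turn tool deg [ 0.01  0.   -0.01] shift in target axes [ 6.000e-01 -1.000e-01  1.967e+02]
[-66.32984694  -2.10366184]
```

View pics/f7_scene.png

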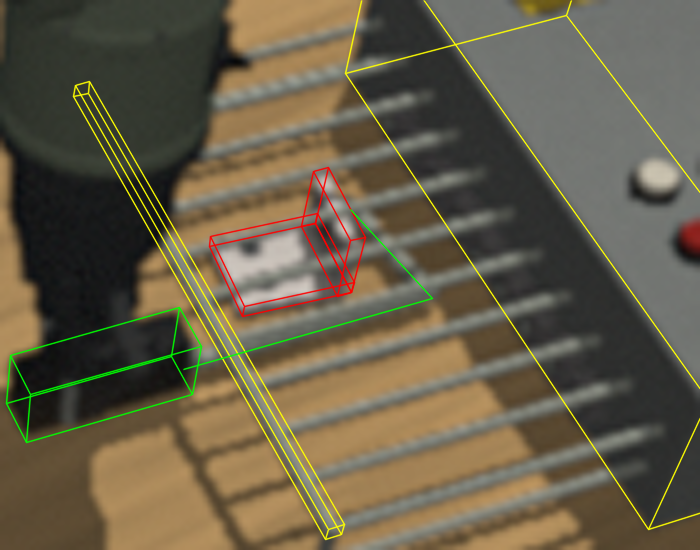

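Request:
{"method": "send_rows", "body": {"targets": [{"tx":2,"ty":0,"tz":3,"ax":0,"ay":0,"az":0},{"tx":1,"ty":0,"tz":5,"ax":0,"ay":0,"az":0},{"tx":0,"ty":0,"tz":5,"ax":0,"ay":0,"az":0},{"tx":0,"ty":0,"tz":6,"ax":0,"ay":0,"az":0},{"tx":0,"ty":0,"tz":8,"ax":0,"ay":0,"az":0},{"tx":0,"ty":0,"tz":9,"ax":0,"ay":0,"az":0},{"tx":0,"ty":0,"tz":9,"ax":0,"ay":0,"az":0},{"tx":0,"ty":0,"tz":9,"ax":0,"ay":0,"az":0},{"tx":0,"ty":0,"tz":9,"ax":0,"ay":0,"az":0},{"tx":0,"ty":0,"tz":6,"ax":0,"ay":0,"az":0}]}}

```text
time_s: 12.3
position: [0.4949, -0.0359, 0.0121]
eef_rot: [-0.45, -0.546, -0.45, 0.546]
ft_force: [1.0, 0.7, -2.2]
width: 0.0251
```

Run:
```python
from draw import *
from nav import *
goto([*g2w(-263,-2),.0115],-11)
print(w2g(pose()[0]+[0,0,0]))
show("f8",(.519,.098,np.radians(79)),(.488,.179,np.radians(75)),rodpose(),{"scene":((330,90,470,200),5)})
```

```text
t 12.3 p [494.9 -35.9  12.1] x [-0. -0. -1.] jaw yaw -11.02 w 0.025067809304994273 F [ 1.   0.7 -2.2] q7 [-0.24  0.71  0.25  2.08 -0.44  0.4   0.17]
shift tool mm [6.00e-01 1.00e-01 1.27e+02]
turn tool deg [-0.02  0.    0.  ] shift in target axes [6.00e-01 1.00e-01 1.27e+02]
[-136.01971504   -1.89748867]
```

View pics/f8_scene.png

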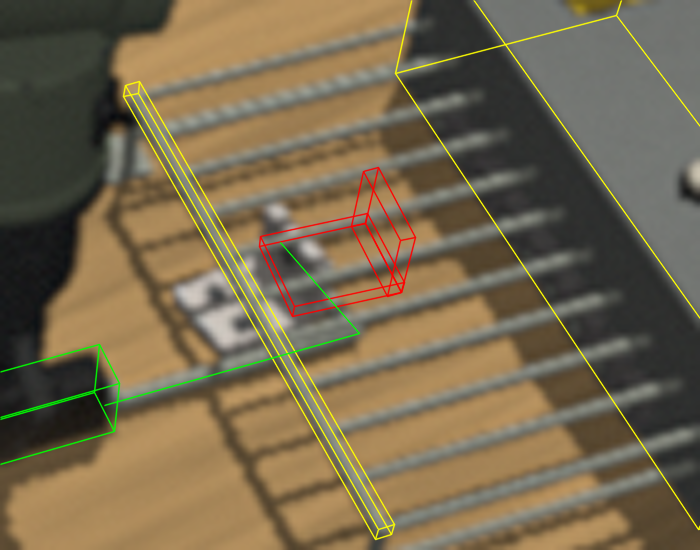

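Request:
{"method": "send_rows", "body": {"targets": [{"tx":0,"ty":0,"tz":5,"ax":0,"ay":0,"az":0},{"tx":0,"ty":0,"tz":8,"ax":0,"ay":0,"az":0},{"tx":0,"ty":0,"tz":9,"ax":0,"ay":0,"az":0},{"tx":0,"ty":0,"tz":9,"ax":0,"ay":0,"az":0},{"tx":0,"ty":0,"tz":9,"ax":0,"ay":0,"az":0},{"tx":0,"ty":0,"tz":9,"ax":0,"ay":0,"az":0},{"tx":0,"ty":0,"tz":9,"ax":0,"ay":0,"az":0},{"tx":0,"ty":0,"tz":9,"ax":0,"ay":0,"az":0},{"tx":0,"ty":0,"tz":9,"ax":0,"ay":0,"az":0},{"tx":0,"ty":0,"tz":8,"ax":0,"ay":0,"az":0}]}}

```text
time_s: 13.6
position: [0.4789, -0.1183, 0.0121]
eef_rot: [0.45, 0.546, 0.45, -0.546]
ft_force: [0.4, 0.9, -2.2]
width: 0.0249
```

Request:
{"method": "send_rows", "body": {"targets": [{"tx":0,"ty":0,"tz":9,"ax":0,"ay":0,"az":0},{"tx":0,"ty":0,"tz":9,"ax":0,"ay":0,"az":0},{"tx":0,"ty":0,"tz":9,"ax":0,"ay":0,"az":0},{"tx":0,"ty":0,"tz":8,"ax":0,"ay":0,"az":0},{"tx":0,"ty":0,"tz":7,"ax":0,"ay":0,"az":0},{"tx":0,"ty":0,"tz":6,"ax":0,"ay":0,"az":0},{"tx":0,"ty":0,"tz":4,"ax":0,"ay":0,"az":0},{"tx":0,"ty":0,"tz":2,"ax":0,"ay":0,"az":0},{"tx":0,"ty":0,"tz":0,"ax":0,"ay":0,"az":0},{"tx":0,"ty":0,"tz":0,"ax":0,"ay":0,"az":0}]}}

```text
time_s: 14.85
position: [0.4687, -0.1706, 0.0121]
eef_rot: [-0.45, -0.546, -0.45, 0.546]
ft_force: [0.1, -1.0, -1.6]
width: 0.025
```

Run:
```python
from draw import *
from nav import *
goto([*g2w(-263,-2),.0115],-11)
print(w2g(pose()[0]+[0,0,0]))
r=rodpose()
show("f9",(.519,.098,np.radians(79)),(.488,.179,np.radians(75)),r,{"scene":((270,90,450,240),4.2),"top":((170,150,370,290),3.8)})
```

```text
t 14.85 p [ 468.7 -170.6   12.1] x [ 0. -0. -1.] jaw yaw -10.98 w 0.02504350363818275 F [ 0.1 -1.  -1.6] q7 [ 0.07  0.71  0.22  2.07 -0.38  0.4   0.4 ]
shift tool mm [  0.6   0.1 -10.2]
turn tool deg [ 0.02  0.   -0.  ] shift in target axes [  0.6   0.1 -10.2]
[-273.21515909   -1.91476273]
```

View pics/f9_scene.png

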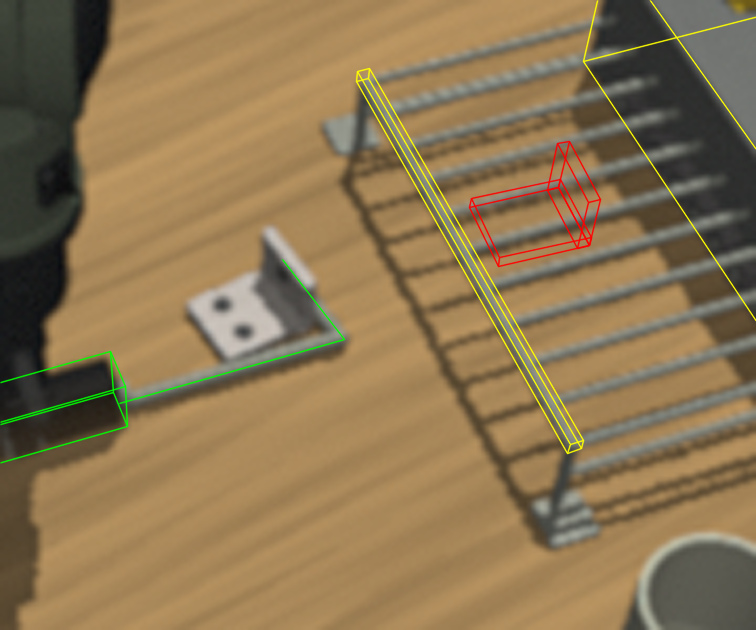

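View pics/f9_top.png

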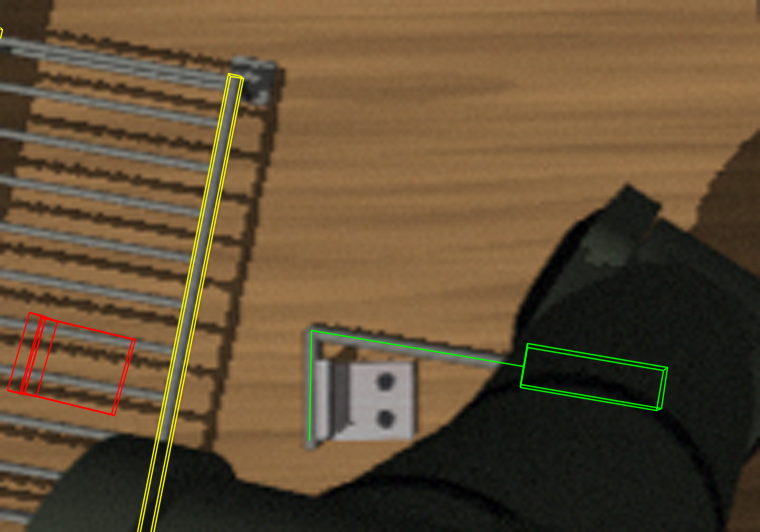

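Request:
{"method": "send_rows", "body": {"targets": [{"tx":1,"ty":0,"tz":0,"ax":0,"ay":0,"az":0},{"tx":1,"ty":0,"tz":0,"ax":0,"ay":0,"az":0},{"tx":0.5,"ty":0,"tz":0,"ax":0,"ay":0,"az":0},{"tx":0.3,"ty":0,"tz":0,"ax":0,"ay":0,"az":0},{"tx":0,"ty":0,"tz":0,"ax":0,"ay":0,"az":0},{"tx":0,"ty":0,"tz":0,"ax":0,"ay":0,"az":0},{"tx":0,"ty":0,"tz":0,"ax":0,"ay":0,"az":0},{"tx":0,"ty":0,"tz":0,"ax":0,"ay":0,"az":0},{"tx":0,"ty":0,"tz":0,"ax":0,"ay":0,"az":0},{"tx":0,"ty":0,"tz":0,"ax":0,"ay":0,"az":0}]}}

```text
time_s: 16.2
position: [0.4687, -0.1707, 0.0094]
eef_rot: [-0.45, -0.546, -0.45, 0.546]
ft_force: [-2.2, 0.9, 4.9]
width: 0.0251
```

Request:
{"method": "send_rows", "body": {"targets": [{"tx":0,"ty":0,"tz":0,"ax":0,"ay":0,"az":0},{"tx":0,"ty":0,"tz":0,"ax":0,"ay":0,"az":0},{"tx":0,"ty":0,"tz":0,"ax":0,"ay":0,"az":0},{"tx":0,"ty":0,"tz":0,"ax":0,"ay":0,"az":0},{"tx":0,"ty":0,"tz":0,"ax":0,"ay":0,"az":0},{"tx":0,"ty":0,"tz":0,"ax":0,"ay":0,"az":0},{"tx":0,"ty":0,"tz":0,"ax":0,"ay":0,"az":0},{"tx":0,"ty":0,"tz":0,"ax":0,"ay":0,"az":0},{"tx":0,"ty":0,"tz":0,"ax":0,"ay":0,"az":0},{"tx":0,"ty":0,"tz":0,"ax":0,"ay":0,"az":0}], "gripper": 1}}

```text
time_s: 17.45
position: [0.4687, -0.1707, 0.0093]
eef_rot: [-0.45, -0.546, -0.45, 0.546]
ft_force: [-0.9, 0.1, 0.7]
width: 0.0856
```

Request:
{"method": "send_rows", "body": {"targets": [{"tx":-6,"ty":0,"tz":0,"ax":0,"ay":0,"az":0},{"tx":-12,"ty":0,"tz":0,"ax":0,"ay":0,"az":0},{"tx":-25,"ty":0,"tz":0,"ax":0,"ay":0,"az":0},{"tx":-30,"ty":0,"tz":0,"ax":0,"ay":0,"az":0},{"tx":-40,"ty":0,"tz":0,"ax":0,"ay":0,"az":0},{"tx":-40,"ty":0,"tz":20,"ax":0,"ay":0,"az":0},{"tx":-20,"ty":0,"tz":40,"ax":0,"ay":0,"az":0},{"tx":0,"ty":0,"tz":40,"ax":0,"ay":0,"az":0},{"tx":0,"ty":0,"tz":30,"ax":0,"ay":0,"az":0},{"tx":0,"ty":0,"tz":0,"ax":0,"ay":0,"az":0}]}}

```text
time_s: 18.7
position: [0.4429, -0.3004, 0.1832]
eef_rot: [-0.449, -0.546, -0.448, 0.546]
ft_force: [-0.6, 0.3, -0.8]
width: 0.0851
```

Run:
```python
from draw import *
from nav import *
p,_,s=pose(); print(p,s["time_s"])
u=np.array([np.cos(GA),np.sin(GA)]); o=np.array([.4687,-.1707])+.018*u
b=(*g2w(-108,44),np.radians(89))
show("g1",(.519,.098,GA),b,(o[0],o[1],GA),{"scene":((250,90,450,240),4),"top":((170,150,370,290),3.8)})
cv2.imwrite("pics/g1full.png",arm.capture("scene"))
```

```text
[ 0.44293567 -0.30035563  0.18320688] 18.7
```

View pics/g1_scene.png

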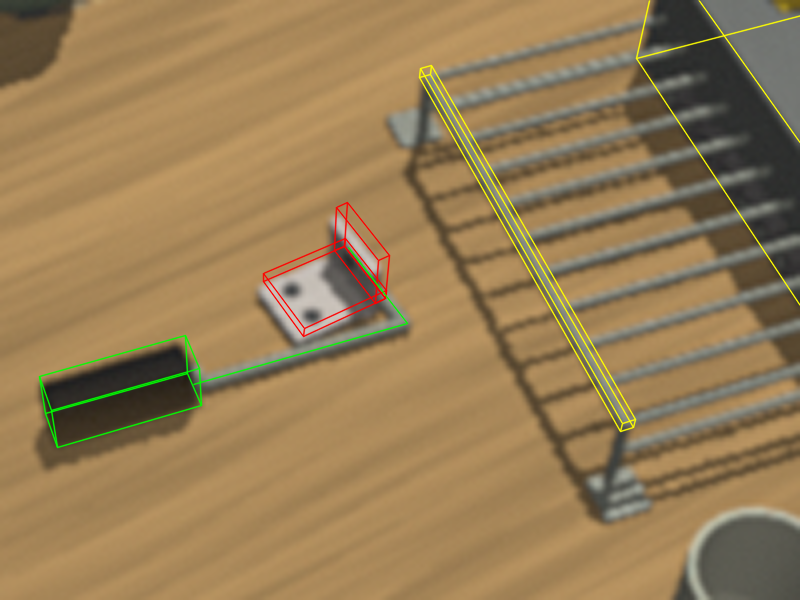

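View pics/g1_top.png

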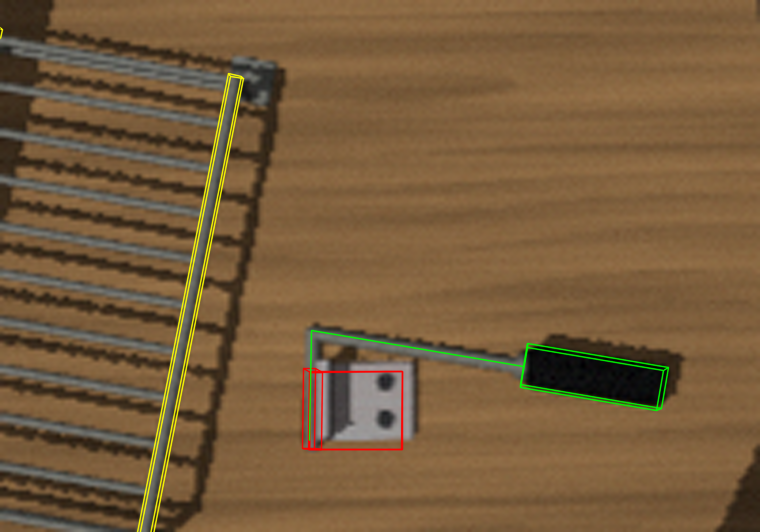

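View pics/g1full.png

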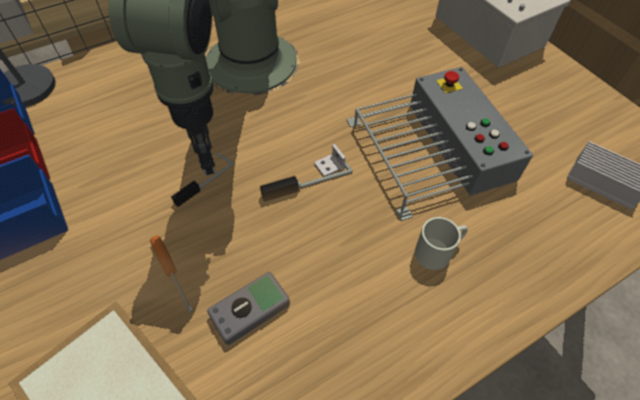

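Run:
```python
from cell import arm
print(arm.sign_off())
```

```text
the job is handed in; nothing more can be done
None
```

I gripped the larger hooked rod by its handle and slid its toe in under the front bar beside the bracket. I then moved the toe across behind the flange, drew the bracket straight out, laid the rod down and backed the gripper off. The job was handed in at about 18.9 s of the 46 s allowed.

- **Bracket:** the last pictures from both cameras show it flat on its foot, its nearest edge roughly 75–85 mm in front of the guard. My drawn bracket outline sat a few mm off the real one, which does not matter at that distance.
- **Rod:** it lies flat on the bench, with its bend about 70 mm in front of the front bar.
- **Bystanders:** the meter, mug and screwdriver look unmoved in the last scene picture. I judged that by eye and did not measure it again.
- **Forces:** the wrist forces reported at the end of each call stayed under about 7 N. I did not see the peaks within a call.

No check failed. One call, early on, was refused because its rows lacked some of the six numbers; nothing moved, and I sent it again in full.

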